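Check the sprung seat under the green specimen

ROBOT

A 6-joint arm with a two-finger parallel gripper is mounted at the origin on a cart in front of the work surface, level with it; the furniture and walls round the work are solid. World frame = base frame: x ahead of the robot, y to its left, z up, the work surface at z = 0. Lengths are in m, angles in rad, forces in N, time in s.
With the tool pointing down it reaches from about 0.25 to 0.775 m from the base axis. Payload 8.9 kg.
Tool frame: the origin (TCP) lies at the very end of the fingers, on their centre line; the grasp point (between the pads) lies env.hold_point_z behind it (env.hold_point_z is the distance from the TCP to the grasp point, in m); y points along the fingers, z is the direction in which the jaws open and shut, and the axes are right-handed (so a half turn about y gives the same grasp; the last joint's range is limited). The gripper opens to 85 mm and grips with 20 to 120 N. Pads are 22 mm wide; open, the fingers measure 114 mm over their backs; the gripper's body (76 mm by 85 mm) begins 54 mm behind the grasp point. The pads swing forward as they close: fully open they stand 13 mm farther back than shut.
Start: joints at [1.114, 0.291, -0.153, 1.127, 0, 1.431], TCP at [0.164, 0.499, 0.231] pointing down, gripper open.
Joint ranges: [-2.52, 2.52], [-0.91, 1.74], [-1.3, 1.37], [-1.96, 2.02], [-1.52, 1.47], [-3.14, 3.14]. Speed limits (rad/s): [2.22, 2.22, 2.79, 3.14, 3.14, 3.14].

INTERFACE

Orientations are given as a unit quaternion [w, x, y, z].
In Python, from cell import env gives the robot as it stands.
- The arm moves only by the shell command python3 -m jog 'ROWS' [OPENING] [FORCE]. ROWS is JSON, a list of rows, each an object of numbers: "tx", "ty", "tz": the shift along the tool's x, y, z in units of 50 mm (1.0 is 50 mm); "ax", "ay", "az": the turn, a rotation vector about the tool's x, y, z in units of 6 degrees (1.0 is 6 degrees). A call has 1 to 20 rows; each row is the pose to reach, as a shift and turn from the pose measured when the call began, along the tool's axes at that moment; what a row does not reach only later rows make up. A row lasts 1/10 s, in which the tool goes at most 50 mm and 8.59 degrees, less where a joint would pass 70% of its speed; a pose out of reach is approached as far as the arm can. A call with a gripper value outside its range is refused whole. OPENING is the finger opening in mm, from 0 to 85.4, set as the call begins (- or left out, the last holds). The fingers move at their own pace and stop on an object; FORCE is the grip in N (left out, the last holds). Time passes only in rows, so rows that repeat a pose let the fingers close. It gives the time, the measured TCP pose, the force and the opening at its end, in the units of the state.
- env.read_state(): the state, without advancing time (a new reading comes with each control period).
- env.snapshot(name): name is "side" or "top" or "wrist"; returns the picture (384x512x3 uint8, blue, green, red); there is no depth.
- env.get_calibration(name): a dict with "mtx" (3x3 intrinsics, pixels), "position" and "orientation" of the camera in the world; the wrist camera has in their place "mount" (4x4, takes a point from camera to tool coordinates, whose origin is the TCP and whose axes are the tool frame's). Camera axes: x right, y down, z forward; pixel columns grow to the right and rows downward; lengths in m; the calibration is good to about 2 mm. A picture is of the moment at which its call begins: read the wrist's pose just before it. get_calibration takes no time and is no camera call.
- env.hand_in(): hands the job in, once; it reports no verdict.
The state is a dict: "t": time; "joint_positions": joint angles; "dq": joint speeds; "joint_torque": joint torques, N m; "ee_pos": TCP position; "eef_rot": TCP orientation; "contact_force": force on the tool from outside, world axes, zero at the start; "moment": the same for the moment, N m; "gripper_width": finger opening in m.
Only numpy, scipy, OpenCV 4.12 (cv2) and the standard library are available. Lean on these libraries where they do the work, as an engineer would, in place of code of your own. Each camera call takes 0.05 s, during which the arm holds its last target. There are 200 camera calls.

TASK

Check that the seat under the green resin specimen in the metal holder springs freely: with the fingertips, press lightly on top of the green specimen so that it sinks a few millimetres, but not all the way down, keep it there for about a second, then take the fingers away so that it springs back up. Do not lift it, do not touch the other three specimens, and leave the vial and the dish where they stand.

Things in the scene. Friction and masses are not known exactly. Their poses are not given: they have to be found in the camera images.
- green_puck: the specimen to press: green resin cylinder, small metal patch in its flat top, 30 mm diameter, 16 mm tall, loose in one of the holder's four pockets (any of them). Origin at the centre of its underside, z up; top 16 mm above it. It rests on a sprung seat, stands 11 mm proud of the holder, and can sink 9 mm straight down; the seat starts to give at 1.2 N, then 0.6 N per mm (6.6 N at the stop).
- orange_puck: orange resin specimen, 25 mm in diameter, 20 mm tall, in another pocket; not to be touched. Origin at the centre of its underside.
- black_puck_a: black resin specimen with a rectangular metal patch, 30 mm in diameter, 18 mm tall, in another pocket; not to be touched. Origin at the centre of its underside.
- black_puck_b: black resin specimen with a round metal patch, 30 mm in diameter, 17 mm tall, in another pocket; not to be touched. Origin at the centre of its underside.
- holder: square aluminium specimen holder, 160 x 160 mm, 24 mm high, fixed to the desk (place and yaw vary). Origin at the centre of its underside, z up. Four round pockets, 33 mm diameter, at x = +-38 mm, y = +-38 mm in its frame (76 mm apart); in each a sprung white seat whose top rests 19 mm above the desk.
- vial: glass vial with a blue cap, 23 mm in diameter, 65 mm tall, standing loose on the desk beyond the holder's -y side, its axis 120 to 135 mm from the holder's centre measured along that side's normal. Origin at the centre of its underside.
- dish: clear petri dish with lid, 58 mm in diameter, 14 mm tall, loose on the desk beyond the holder's +y side. Origin at the centre of its underside.
There are look-alikes about, which are no part of the job. What is shaped like the green_puck but purple is not meant.

How it is judged:
By the outcome, as a careful person would: the job done as asked, in the order asked, and still so for the second after the job is handed in, with the robot touching nothing.
It also fails if it takes over 32 s, if anything falls off the work surface, if the arm or the gripper's body presses on something with over 40 N, if the wrist force passes 120 N, or if a joint passes its speed limit or range.

## Working session

There is one attempt and no reset: what is moved stays moved. The work goes in short steps, Python scripts to look and compute and a shell command to move; the robot and the scene stay as the last step left them, time stands still between calls to the robot, and variables do not carry over. Pictures are saved under pics/ and viewed, about 8 in all and at most 12, crops included, and the job is handed in when it is done.

```bash
mkdir -p pics; python3 - <<'E'
from cell import env
import cv2,numpy as np
print(env.read_state(), env.hold_point_z)
for n in("top","side","wrist"):
    print(n,env.get_calibration(n)); cv2.imwrite(f"pics/{n}0.png",env.snapshot(n))
E
```

```text
{'t': 0.0, 'joint_positions': array([ 1.11368318e+00,  2.91286162e-01, -1.54157075e-01,  1.12673132e+00,
        1.02226367e-07,  1.43146966e+00]), 'dq': array([ 0.00101013,  0.00020447,  0.00054477, -0.00153157, -0.00212233,
        0.00080222]), 'joint_torque': array([-1.87057536e-03, -5.37145185e+01,  3.31370437e+01,  1.61069742e-02,
       -3.40562783e-04,  2.98155169e-05]), 'ee_pos': array([0.16384405, 0.49828379, 0.2307178 ]), 'eef_rot': array([-0.69773344,  0.69866495, -0.11202549,  0.11173908]), 'contact_force': array([-0.39328171,  0.610605  , -0.16059402]), 'moment': array([ 0.02025202,  0.02598387, -0.00936165]), 'gripper_width': 0.0855315022397915} 0.0187
top {'mtx': array([[451.50634956,   0.        , 262.79845005],
       [  0.        , 451.50634956, 193.03784642],
       [  0.        ,   0.        ,   1.        ]]), 'position': array([0.4421821 , 0.2261875 , 0.90695112]), 'orientation': array([ 0.05319385, -0.70072765,  0.70838231, -0.06592174])}
side {'mtx': array([[416.96117937,   0.        , 250.21461715],
       [  0.        , 416.96117937, 187.53311799],
       [  0.        ,   0.        ,   1.        ]]), 'position': array([0.31629253, 0.95005501, 0.37818882]), 'orientation': array([ 0.10198902, -0.13340212,  0.81606385, -0.55302975])}
wrist {'mtx': array([[310.24801741,   0.        , 251.91204975],
       [  0.        , 310.24801741, 196.2564607 ],
       [  0.        ,   0.        ,   1.        ]]), 'mount': array([[-3.94196675e-04,  9.51366619e-01,  3.08060709e-01,
        -7.90662500e-02],
       [-2.79792667e-04, -3.08060826e-01,  9.51366622e-01,
        -1.43263800e-01],
       [ 9.99999883e-01,  2.88832432e-04,  3.87621957e-04,
         1.39406275e-05],
       [ 0.00000000e+00,  0.00000000e+00,  0.00000000e+00,
         1.00000000e+00]])}
```

View pics/top0.png

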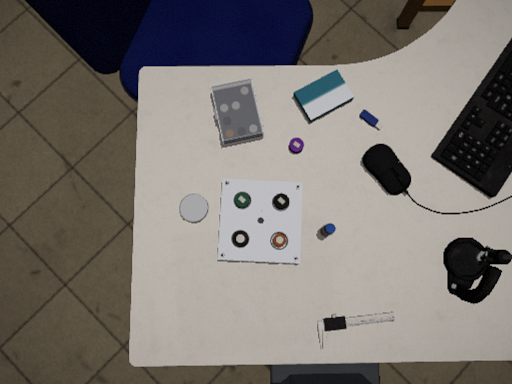

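View pics/side0.png

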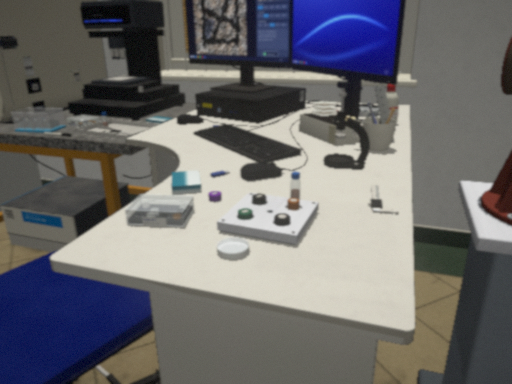

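The top view shows the holder at about (260,222), with green at (242,200), black at (281,202) and (240,239), and orange at (279,240). The vial is at (327,231), the dish at (194,208), and the purple decoy at (296,145). Next I'll work out positions.

```bash
cat > h.py <<'E'
from cell import env
import cv2,numpy as np
from scipy.spatial.transform import Rotation as R
q=lambda a:R.from_quat(np.roll(a,-1)).as_matrix()
def cam(n,s=None):
    c=env.get_calibration(n)
    if n=="wrist":
        T=q(s["eef_rot"]);M=c["mount"];return c["mtx"],T@M[:3,:3],s["ee_pos"]+T@M[:3,3]
    return c["mtx"],q(c["orientation"]),c["position"]
def ray(C,uv,z):
    K,Rm,p=C;d=Rm@np.linalg.inv(K)@[*uv,1];return p+d*(z-p[2])/d[2]
def proj(C,X):
    K,Rm,p=C;v=K@Rm.T@(np.array(X)-p);return v[:2]/v[2]
E
python3 - <<'E'
from h import *
s=env.read_state();C=cam("top");S=cam("side")
im=cv2.imread("pics/top0.png");hsv=cv2.cvtColor(im,cv2.COLOR_BGR2HSV)
m=cv2.inRange(hsv,(60,80,20),(88,255,200));m[:170]=0;m[240:]=0;m[:,:220]=0;m[:,265:]=0
ys,xs=np.nonzero(m);(c,r)=cv2.minEnclosingCircle(np.c_[xs,ys].astype(np.float32));print("green px",c,r,len(xs))
g=ray(C,c,.033);print("green",g)
for n,uv,z in[("screw",(227,183),.024),("screw",(298,187),.024),("screw",(222,255),.024),("screw",(296,258),.024),("ctr",(261,220),.024),("black1",(281,202),.036),("black2",(240,239),.036),("or",(279,240),.039),("vial",(330,229),.065),("dish",(194,208),.014)]:print(n,ray(C,uv,z))
print("side proj of green",proj(S,[*g[:2],.035]),"tcp proj",proj(C,s["ee_pos"]),proj(S,s["ee_pos"]))
T=q(s["eef_rot"]);print(T)
print("wrist px",proj(cam("wrist",s),[*g[:2],.035]))
E
```

```text
green px (241.91510009765625, 199.8018798828125) 7.618931293487549 125
green [0.57787717 0.25052012 0.033     ]
screw [0.6133728  0.28026047 0.024     ]
screw [0.60398922 0.13905165 0.024     ]
screw [0.47153302 0.28978556 0.024     ]
screw [0.46408253 0.14649312 0.024     ]
ctr [0.53877578 0.21349773 0.024     ]
black1 [0.57233339 0.17422212 0.036     ]
black2 [0.50121458 0.25446111 0.036     ]
or [0.49826547 0.17964488 0.039     ]
vial [0.516031   0.08515929 0.065     ]
dish [0.56524072 0.34641064 0.014     ]
side proj of green [245.57965448 210.3550327 ] tcp proj [ 56.89408293 479.83429833] [557.34326967 180.95583459]
[[ 9.49908566e-01 -4.17395546e-04  3.12527665e-01]
 [-3.12527917e-01 -8.50042409e-04  9.49908195e-01]
 [-1.30825680e-04 -9.99999552e-01 -9.37910326e-04]]
wrist px [184.91031374 460.17619297]
```

View pics/wrist0.png

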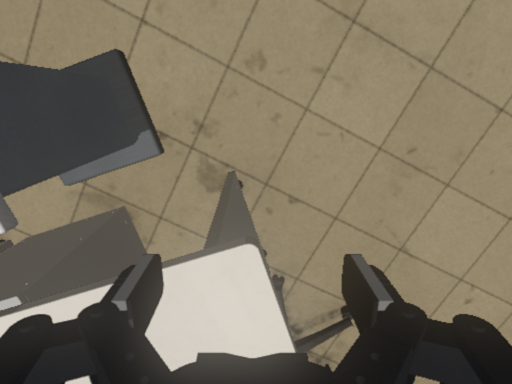

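```bash
python3 -m jog '[{"tx":0.3,"tz":-0.07},{"tx":0.9,"tz":-0.2},{"tx":1.6,"tz":-0.36,"ty":0.1},{"tx":2.4,"tz":-0.54,"ty":0.3},{"tx":3.2,"tz":-0.72,"ty":0.5},{"tx":4,"tz":-0.9,"ty":0.7},{"tx":4.8,"tz":-1.08,"ty":0.8},{"tx":5.6,"tz":-1.26,"ty":1},{"tx":6.4,"tz":-1.44,"ty":1.2},{"tx":7.2,"tz":-1.62,"ty":1.3},{"tx":8,"tz":-1.8,"ty":1.4},{"tx":8.6,"tz":-1.94,"ty":1.5},{"tx":9.1,"tz":-2.05,"ty":1.6},{"tx":9.35,"tz":-2.11,"ty":1.6},{"tx":9.42,"tz":-2.12,"ty":1.6},{"tx":9.42,"tz":-2.12,"ty":1.6},{"tx":9.42,"tz":-2.12,"ty":1.6},{"tx":9.42,"tz":-2.12,"ty":1.6}]' 0 20
cat > look.py <<'E'
from h import *
import sys
s=env.read_state();im=env.snapshot("wrist");cv2.imwrite(sys.argv[1],im)
C=cam("wrist",s);hsv=cv2.cvtColor(im,cv2.COLOR_BGR2HSV)
m=cv2.inRange(hsv,(60,80,20),(88,255,220))
n,l,st,ce=cv2.connectedComponentsWithStats(m);k=1+np.argmax(st[1:,4]);ys,xs=np.nonzero(l==k)
c,r=cv2.minEnclosingCircle(np.c_[xs,ys].astype(np.float32));g=ray(C,c,.035)
T=q(s["eef_rot"]);print(c,r,st[k],g,"tool shift/50mm",T.T@(g-s["ee_pos"])/.05,"F",s["contact_force"],s["ee_pos"],s["t"],s["gripper_width"])
E
python3 look.py pics/w1.png
```

```text
invalid input
Traceback (most recent call last):
  File "look.py", line 6, in <module>
    n,l,st,ce=cv2.connectedComponentsWithStats(m);k=1+np.argmax(st[1:,4]);ys,xs=np.nonzero(l==k)
                                                      ~~~~~~~~~^^^^^^^^^^
ValueError: attempt to get argmax of an empty sequence
```

View pics/w1.png

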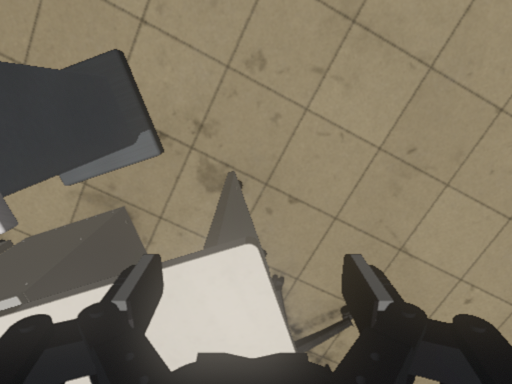

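The call was refused, and the wrist view hasn't changed: floor, desk corner and open fingers. I'll retry with all six keys written out.

```bash
python3 -m jog '[{"tx":0.3,"ty":0,"tz":-0.07,"ax":0,"ay":0,"az":0},{"tx":0.9,"ty":0,"tz":-0.2,"ax":0,"ay":0,"az":0}]' 0 20
```

```text
t: 0.4
ee_pos: [0.2033, 0.4748, 0.2307]
eef_rot: [-0.698, 0.699, -0.111, 0.111]
contact_force: [0.8, -0.4, -0.2]
gripper_width: 0.0589
```

```bash
python3 -m jog '[{"tx":0.7,"ty":0.1,"tz":-0.16,"ax":0,"ay":0,"az":0},{"tx":1.4,"ty":0.3,"tz":-0.32,"ax":0,"ay":0,"az":0},{"tx":2.1,"ty":0.4,"tz":-0.47,"ax":0,"ay":0,"az":0},{"tx":2.8,"ty":0.6,"tz":-0.63,"ax":0,"ay":0,"az":0},{"tx":3.5,"ty":0.7,"tz":-0.79,"ax":0,"ay":0,"az":0},{"tx":4.2,"ty":0.8,"tz":-0.95,"ax":0,"ay":0,"az":0},{"tx":4.9,"ty":1,"tz":-1.1,"ax":0,"ay":0,"az":0},{"tx":5.6,"ty":1.1,"tz":-1.26,"ax":0,"ay":0,"az":0},{"tx":6.3,"ty":1.3,"tz":-1.42,"ax":0,"ay":0,"az":0},{"tx":7,"ty":1.4,"tz":-1.58,"ax":0,"ay":0,"az":0},{"tx":7.6,"ty":1.5,"tz":-1.71,"ax":0,"ay":0,"az":0},{"tx":8.1,"ty":1.6,"tz":-1.83,"ax":0,"ay":0,"az":0},{"tx":8.4,"ty":1.6,"tz":-1.89,"ax":0,"ay":0,"az":0},{"tx":8.52,"ty":1.6,"tz":-1.92,"ax":0,"ay":0,"az":0},{"tx":8.52,"ty":1.6,"tz":-1.92,"ax":0,"ay":0,"az":0},{"tx":8.52,"ty":1.6,"tz":-1.92,"ax":0,"ay":0,"az":0},{"tx":8.52,"ty":1.6,"tz":-1.92,"ax":0,"ay":0,"az":0}]' 0 20
python3 look.py pics/w2.png
```

```text
t: 2.1
ee_pos: [0.5777, 0.2522, 0.151]
eef_rot: [-0.698, 0.699, -0.111, 0.11]
contact_force: [-0.3, 0.0, 0.2]
gripper_width: 0.0005
(247.0, 183.0) 1.000100016593933 [246 182   2   3   3] [0.56953181 0.25036085 0.035     ] tool shift/50mm [-0.14344001  2.32096379 -0.08282479] F [-0.30790795  0.04782013  0.2182573 ] [0.57771331 0.25216464 0.15104128] 2.1 0.0005248886728516768
```

View pics/w2.png

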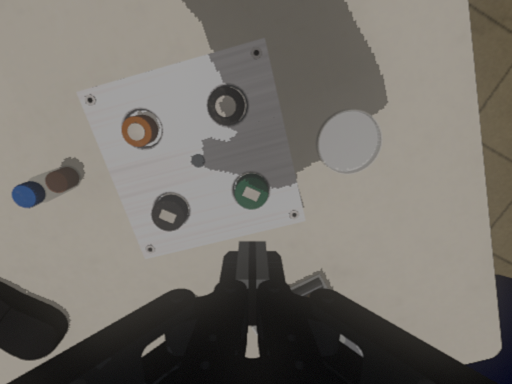

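The wrist view shows green at about (251,191), nearly under the closed fingertips. The black specimens are at (227,105) and (170,212), and orange is at (140,130). I'll refine the green centre.

```bash
python3 - <<'E'
from h import *
s=env.read_state();C=cam("wrist",s);im=cv2.imread("pics/w2.png");hsv=cv2.cvtColor(im,cv2.COLOR_BGR2HSV)
print(im[200,240],hsv[200,240])
m=cv2.inRange(hsv,(50,60,15),(95,255,255));m[:165]=0;m[215:]=0;m[:,:225]=0;m[:,278:]=0
ys,xs=np.nonzero(m);c,r=cv2.minEnclosingCircle(np.c_[xs,ys].astype(np.float32));print(c,r,len(xs),xs.min(),xs.max(),ys.min(),ys.max())
T=q(s["eef_rot"])
for p in(c,((xs.min()+xs.max())/2,(ys.min()+ys.max())/2)):
  g=ray(C,p,.035);print(g,T.T@(g-s["ee_pos"])/.05)
print("30mm r px:",310*.015/.256)
# holder model: corner screws mean
S=np.mean([ray(C,p,.024)for p in((90,100),(256,52),(150,249),(294,214))],0);print("holder centre by screws",S)
sc=[ray(C,p,.024)for p in((90,100),(256,52),(150,249),(294,214))]
d=sc[3]-sc[0];print("green by holder",S+d/np.linalg.norm(d)*.038*2**.5)
E
```

```text
[72 87 64] [70 67 87]
(250.9509735107422, 192.93136596679688) 16.08465003967285 413 235 267 180 207
[0.57926011 0.25079947 0.035     ] [ 0.03683843  2.32097917 -0.01445117]
[0.57976949 0.25067893 0.035     ] [ 0.04727268  2.32097477 -0.01359803]
30mm r px: 18.164062499999996
holder centre by screws [0.53927135 0.21443061 0.024     ]
green by holder [0.5793547 0.2502262 0.024    ]
```

Three estimates agree to within about 1 mm, at roughly (0.579, 0.2505). I'll come down to just above the specimen.

```bash
python3 -m jog '[{"tx":0.03,"ty":0.2,"tz":-0.02,"ax":0,"ay":0,"az":0},{"tx":0.03,"ty":0.6,"tz":-0.02,"ax":0,"ay":0,"az":0},{"tx":0.03,"ty":1.0,"tz":-0.02,"ax":0,"ay":0,"az":0},{"tx":0.03,"ty":1.4,"tz":-0.02,"ax":0,"ay":0,"az":0},{"tx":0.03,"ty":1.7,"tz":-0.02,"ax":0,"ay":0,"az":0},{"tx":0.03,"ty":1.9,"tz":-0.02,"ax":0,"ay":0,"az":0},{"tx":0.03,"ty":2.1,"tz":-0.02,"ax":0,"ay":0,"az":0},{"tx":0.03,"ty":2.18,"tz":-0.02,"ax":0,"ay":0,"az":0},{"tx":0.03,"ty":2.2,"tz":-0.02,"ax":0,"ay":0,"az":0},{"tx":0.03,"ty":2.2,"tz":-0.02,"ax":0,"ay":0,"az":0},{"tx":0.03,"ty":2.2,"tz":-0.02,"ax":0,"ay":0,"az":0}]' 0 20
python3 - <<'E'
from h import *
s=env.read_state();print(s["ee_pos"],s["contact_force"],s["t"])
im=env.snapshot("wrist");C=cam("wrist",s);p=proj(C,s["ee_pos"]);print(p,proj(C,[.579,.2505,.035]))
a=cv2.resize(im[140:340,120:390],None,fx=2.4,fy=2.4);a=cv2.convertScaleAbs(a,alpha=1.8,beta=20)
cv2.imwrite("pics/w3.png",a)
E
```

```text
t: 3.25
ee_pos: [0.5793, 0.2508, 0.0416]
eef_rot: [-0.698, 0.699, -0.11, 0.111]
contact_force: [-0.6, -0.6, -0.8]
gripper_width: 0.0004
[0.57926375 0.25077366 0.04162659] [-0.60992318 -0.56916413 -0.78922574] 3.25
[251.74596127 256.28944524] [251.11745223 249.94687257]
```

View pics/w3.png

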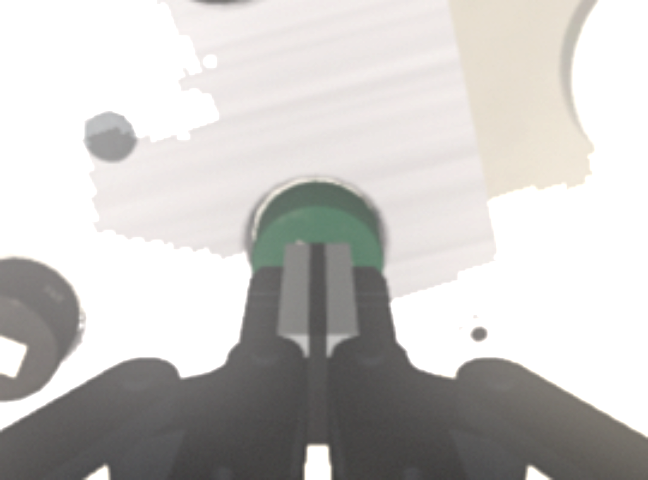

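The fingertips are centred over the green specimen, with the tips at crop pixel (318,245) and nothing else near. Now a gentle descent.

```bash
python3 -m jog '[{"tx":0,"ty":0.04,"tz":0,"ax":0,"ay":0,"az":0},{"tx":0,"ty":0.08,"tz":0,"ax":0,"ay":0,"az":0},{"tx":0,"ty":0.12,"tz":0,"ax":0,"ay":0,"az":0},{"tx":0,"ty":0.15,"tz":0,"ax":0,"ay":0,"az":0},{"tx":0,"ty":0.17,"tz":0,"ax":0,"ay":0,"az":0},{"tx":0,"ty":0.17,"tz":0,"ax":0,"ay":0,"az":0}]'
python3 - <<'E'
from h import *
for i in range(3): s=env.read_state();env.snapshot("side");print(s["ee_pos"],s["contact_force"],s["t"])
E
```

```text
t: 3.9
ee_pos: [0.5793, 0.2508, 0.0331]
eef_rot: [-0.698, 0.699, -0.11, 0.111]
contact_force: [0.3, -1.2, 1.4]
gripper_width: -0.0001
[0.57927813 0.25076602 0.03308838] [ 0.32381081 -1.21986873  1.42072357] 3.9
[0.5792843  0.25077661 0.03319689] [-0.87807349  0.53892961  2.05862318] 3.95
[0.57928208 0.25073421 0.03322135] [-1.12989322 -0.71061449  1.53707452] 4.0
```

Contact is at the expected height (force about 1.7 N). I'll press about 2.5 mm further and hold.

```bash
python3 -m jog '[{"tx":0,"ty":0.03,"tz":0,"ax":0,"ay":0,"az":0},{"tx":0,"ty":0.05,"tz":0,"ax":0,"ay":0,"az":0},{"tx":0,"ty":0.05,"tz":0,"ax":0,"ay":0,"az":0},{"tx":0,"ty":0.05,"tz":0,"ax":0,"ay":0,"az":0},{"tx":0,"ty":0.05,"tz":0,"ax":0,"ay":0,"az":0}]'
python3 - <<'E'
from h import *
f=[]
for i in range(10): s=env.read_state();im=env.snapshot("side");f.append(s["contact_force"][2])
print(s["ee_pos"],np.mean(f),np.round(f,1),s["t"])
E
```

```text
t: 4.55
ee_pos: [0.5793, 0.2508, 0.0308]
eef_rot: [-0.698, 0.699, -0.11, 0.111]
contact_force: [-0.3, -0.5, 3.5]
gripper_width: 0.0001
[0.57929322 0.25077084 0.03076092] 3.338511083635512 [3.5 2.4 3.7 3.9 2.5 3.6 3.2 3.4 3.4 3.8] 5.0
```

The mean is 3.3 N, so it has sunk about 4 mm. I'll hold 0.3 s more, then lift straight off.

```bash
python3 -m jog '[{"tx":0,"ty":0,"tz":0,"ax":0,"ay":0,"az":0},{"tx":0,"ty":0,"tz":0,"ax":0,"ay":0,"az":0},{"tx":0,"ty":0,"tz":0,"ax":0,"ay":0,"az":0},{"tx":0,"ty":-0.04,"tz":0,"ax":0,"ay":0,"az":0},{"tx":0,"ty":-0.1,"tz":0,"ax":0,"ay":0,"az":0},{"tx":0,"ty":-0.2,"tz":0,"ax":0,"ay":0,"az":0},{"tx":0,"ty":-0.5,"tz":0,"ax":0,"ay":0,"az":0},{"tx":0,"ty":-0.9,"tz":0,"ax":0,"ay":0,"az":0},{"tx":0,"ty":-1.4,"tz":0,"ax":0,"ay":0,"az":0},{"tx":0,"ty":-1.9,"tz":0,"ax":0,"ay":0,"az":0},{"tx":0,"ty":-2.3,"tz":0,"ax":0,"ay":0,"az":0},{"tx":0,"ty":-2.4,"tz":0,"ax":0,"ay":0,"az":0},{"tx":0,"ty":-2.4,"tz":0,"ax":0,"ay":0,"az":0},{"tx":0,"ty":-2.4,"tz":0,"ax":0,"ay":0,"az":0},{"tx":0,"ty":-2.4,"tz":0,"ax":0,"ay":0,"az":0}]'
python3 - <<'E'
from h import *
s=env.read_state();print(s["ee_pos"],s["contact_force"],s["t"])
w=env.snapshot("wrist");im=env.snapshot("side");o=cv2.imread("pics/side0.png")
a=[cv2.resize(x[160:265,190:340],(390,273)) for x in(o,im)]
o=cv2.imread("pics/w2.png")
b=[cv2.resize(x[20:290,0:390],(390,270)) for x in(o,w)]
cv2.imwrite("pics/end.png",np.vstack([np.hstack(a),np.hstack(b)]))
E
```

```text
t: 6.55
ee_pos: [0.5785, 0.2506, 0.1494]
eef_rot: [-0.698, 0.699, -0.111, 0.11]
contact_force: [0.2, -0.3, -0.1]
gripper_width: -0.0
[0.57848848 0.25058971 0.1493874 ] [ 0.20632779 -0.34071722 -0.05174441] 6.55
```

View pics/end.png

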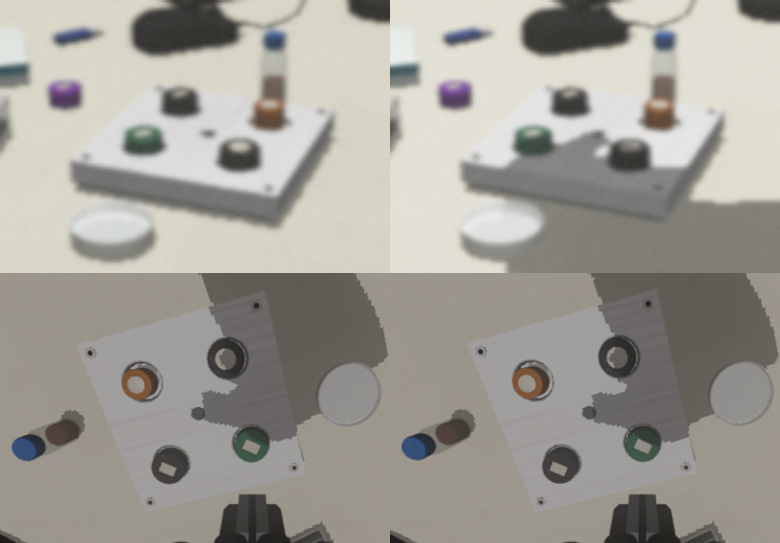

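Comparing before (left) and after (right), the green specimen is back at its original height, at about (144,138) and (534,138). Nothing else has moved, and the arm is clear.

```bash
python3 -c "
from cell import env
print(env.hand_in())"
```

```text
the job is handed in; nothing more can be done
None
```

I pressed the green specimen with the closed fingertips and held it for just over a second. It sank about 4 mm, with a mean force of 3.3 N, well short of the 6.6 N stop. I then lifted straight off and handed in at about 6.6 s.

**Last checks:** The before/after side and wrist pictures show the green specimen back at its original height. The other three specimens, the vial and the dish have not moved. The fingertips are about 115 mm clear, and the contact force is down to the sensor's noise.

**Disagreements:** The depth from fingertip height (4.2 mm) and from force (about 3.6 mm) differ slightly, within calibration and sensor noise. The first move command was refused because it left out some keys; nothing moved, and I sent it again in full.

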